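# Put a glued agate doublet under the curing lamp

## Robot

A 6-joint arm with a two-finger parallel gripper is mounted at the origin on a cart in front of the work surface, level with it; the furniture and walls round the work are solid. World frame = base frame: x ahead of the robot, y to its left, z up, the work surface at z = 0. Lengths are in m, angles in degrees, forces in N, time in s.
With the tool pointing down it reaches from about 0.4 to 0.825 m from the base axis. Payload 7 kg.
Tool frame: the origin (TCP) lies at the very end of the fingers, on their centre line; the grasp point (between the pads) lies 19 mm behind it; z points along the fingers, y is the line along which they close (so a half turn about z gives the same grasp; the last joint's range is limited). The gripper opens to 88 mm and grips with 3 to 60 N. Pads are 19 mm wide; open, the fingers measure 130 mm over their backs; the gripper's body (78 mm by 193 mm) begins 47 mm behind the grasp point.
Start: joints at [90.991, 20.546, 0.682, 0, -70.136, -16.507], TCP at [0.181, 0.65, 0.227] pointing down, gripper open.
Joint ranges: [-176.03, 176.03], [-82.01, 121.73], [-58.28, 71.71], [-173.87, 95.51], [-174.79, -0.11], [-173.66, 173.66]. Speed limits (degrees/s): [136.94, 136.94, 172.46, 180, 180, 180].

## Interface

Orientations are given as [roll, pitch, yaw] about the fixed x, y, z axes, in that order (R = Rz(yaw) Ry(pitch) Rx(roll)).
In Python, from plant import r gives the robot as it stands. The module is installed in compiled form; this text tells all that it offers.
- The arm moves only by the tool jog_arm, never from a script. Its arguments are lists of equal length, an entry for each row: "travel": the shift along the tool's x, y, z each as a share of 50 cm, from -1 to 1, a list of three; "dr": the turn, a rotation vector about the tool's x, y, z each as a share of 360 degrees, from -1 to 1, a list of three; "claw": the opening, from 0 (shut) to 1 (fully open). A call has exactly 10 rows; each row is the pose to reach, as a shift and turn from the pose commanded when the call began, along the tool's axes at that moment, turning the shorter way round; what a row does not reach only later rows make up. A row lasts 1/8 s, in which the tool goes at most 62.5 mm and 10.7 degrees, less where a joint would pass 70% of its speed; a pose out of reach is approached as far as the arm can. A call with a number of a shift or a turn outside -1 to 1 is refused whole. A call with a gripper value outside its range is refused whole. The fingers move at their own pace and stop on an object; "newtons" is the grip in N (left out, the last holds). Time passes only in rows, so rows that repeat a pose let the fingers close, or fill a call up. It gives the time, the measured TCP pose, the force, the opening and the grip force at its end, in the units of the state.
- r.get_state(): the state, without advancing time (a new reading comes with each control period).
- r.capture(name): name is "side" or "top" or "wrist"; returns a dict with "pixels" (384x512x3 uint8, red, green, blue), "range_z" (384x512 float32, m along the optical axis (not along the pixel's ray), 0 where there is no reading), "fx", "fy", "cx", "cy" (pixels), "position" and "attitude" of the camera in the world; the wrist camera has in their place "hand_eye" (4x4, takes a point from camera to tool coordinates, whose origin is the TCP and whose axes are the flange's). Camera axes: x right, y up, looking along -z (the intrinsics and any distortion apply to the point x, -y, -z); pixel columns grow to the right and rows downward; lengths in m; the calibration is good to about 2 mm. The wrist camera is an equidistant fisheye: a pixel r from the principal point sees the ray r / f radians off the axis. A picture is of the moment at which its call begins: read the wrist's pose just before it.
- r.close_job(): hands the job in; it is judged then, once.
Trained networks look in the newest picture that a camera, given by its name, has taken for a name from the list of things; names that differ only in an ending like _2 or _b are one class to them, and where a whole thing is asked for, a point or a joint stands for the part that bears it (a point fixed in the world has none). Each returns a list of dicts, best first, with "conf" (0 to 1); they miss things now and then, are a little off and sometimes report something else, mostly with a low value. They report only what shows in the picture. A call takes as long as a camera call. They do not tell look-alikes from the thing itself.
- r.boxes_of(name, camera): "extent" ([left, top, right, bottom] in pixels, round what is visible of it).
- r.regions_of(name, camera): "pixels" (384x512 bool, what is visible of it) and "extent" ([left, top, right, bottom] in pixels, round what is visible of it).
- r.tip_of(name, camera): "at" ([column, row] in pixels: a listed point, or the origin of a listed thing).
The state is a dict: "time_s": time; "joints": joint angles; "qd": joint speeds; "joint_torque": joint torques, N m; "tcp_pos": TCP position; "eef_rot": TCP orientation; "contact_force": force on the tool from outside, world axes, zero at the start; "moment": the same for the moment, N m; "gripper_width": finger opening in m; "gripper_force": force on a finger pad.
Only numpy, scipy, OpenCV 4.12 (cv2) and the standard library are available. Lean on these libraries where they do the work, as an engineer would, in place of code of your own. Each camera call takes 0.05 s, during which the arm holds its last target. There are 200 camera calls.

## Task

A freshly glued pair of agate slices lies on the pulled-out tray of the bench curing lamp. Pushing with the fingertips only, without grasping or lifting anything, gently slide the tray fully home, then swing the raised hood down until it is fully shut, and only then press the green start button right down and let go. Do not slam the tray or hood, do not touch the slices or let one slip on the other, and leave the glue tube, loupe, agate egg and tweezers round the lamp where they lie.

Things in the scene. Friction and masses are not known exactly. Their poses are not given: they have to be found in the camera images.
- curing_lamp: white bench lamp for curing glue, fixed: open-topped base 160 mm deep (x), 90 mm to the left and 148 mm to the right of its origin, walls 56 mm high; tray sliding in from the front, hood hinged at the back, console with the start button on the right. Origin at table height, under the middle of tray and hood; x points from its front (robot side) to its back, y to its left, z up
- tray (a joint): how far the tray stands out of the lamp's front, m: 0 fully home, 0.085 fully out; starts 0.045 to 0.070 out. It runs along the lamp's x axis with about 1.5 N of friction and stays where it is left. The shut hood's visor overlaps the closed tray's front (6 mm before it), so the hood cannot shut while the tray is out
- tray_front (a point): centre of the outer (robot-side) face of the tray's upright front panel, 34 mm above the table; the panel is white, 154 mm wide, 8 mm thick and reaches from 10 to 50 mm above the table; it moves with the tray and lies 80 mm in front of the lamp's origin when home
- tray_mid (a point): centre of the tray's floor, on its upper face 20 mm above the table; moves with the tray. The floor is 136 x 146 mm, grey, with rims 8 mm high
- hood (a joint): opening angle of the hood, rad: 0 shut and level, growing as its front edge rises; starts 1.15 to 1.40 (nearly upright), limit 1.45. A friction hinge holds it wherever it is left: about 1 to 5 N at the front edge swing it down, and it must be pushed all the way
- hood_hinge (a point): middle of the hood's hinge axis, along the lamp's y, 75 mm behind the lamp's origin and 85 mm above the table
- hood_lip (a point): middle of the hood's front edge, on its roof's outer face, 167 mm from the hinge axis along the roof and 5 mm outside it. The roof is a flat white plate 180 mm wide; open, its outer face looks up and away from the robot, so push that face from behind, towards the robot and down. An amber visor hangs 41 mm inwards from the front edge. Shut, the roof is 90 mm above the table
- start_button (a joint): how far the green start button is pressed, m: 0 is up, 0.005 fully down (about 4 N; 1.2 N to begin); it springs back
- start_button_top (a point): centre of the flat top of the green start button, 22 mm in diameter, on the console 40 mm in front of and 120 mm to the right of the lamp's origin, about 77 mm above the table; it is pressed straight down. The shut hood's right side passes 19 mm from the button's rim and stands 13 mm higher
- backing_slice: lower of the two half-moon agate slices, 22 x 45 x 7 mm, lying flat on the tray; origin at the centre of its underside
- top_slice: upper half-moon agate slice, 21 x 42 x 7 mm, lying loose in wet glue squarely on the backing slice; origin at the centre of its underside
- glue_tube: green glue tube, 27 x 102 x 24 mm, lying to the right of the lamp
- loupe: black and white folding loupe, 30 x 58 x 14 mm, lying to the left of the lamp
- agate_egg: banded spindle-shaped agate, 22 x 52 x 19 mm, lying to the left of the lamp near its front
- tweezers: steel tweezers, 13 x 115 x 10 mm, lying to the right of the lamp's front
Mind the look-alikes: they are no part of the job. Leave any yellow look-alike of the top_slice alone.

How it is judged (in metres and radians):
On the way, in this order (a step that is already met when the one before it is completed fails the run):
1. the tray is pushed fully home (value of joint tray below 0.003 m), for 0.2 s.
2. the hood is swung right down (value of joint hood below 0.03 rad), for 0.2 s.
3. the start button is pressed down (value of joint start_button above 0.0038 m), for 0.05 s.
At the end, for the whole second after the job is handed in: The tray is within 3 mm of fully home, the hood within 0.03 rad of fully shut, the start button has been pressed and is up again, and the two slices lie at rest on the tray, one on the other within 5 mm (value of joint tray below 0.003 m and value of joint hood below 0.03 rad and value of joint start_button below 0.0015 m and horizontal distance between top_slice and backing_slice below 0.005 m and horizontal distance between backing_slice and tray_mid below 0.06 m and height (world z) of backing_slice below 0.025 m and linear speed of each of top_slice, backing_slice below 0.01 m/s); the robot touches nothing.
It fails at once if the start button is pressed while the hood is open or the tray out (value of joint start_button above 0.002 m and (value of joint hood above 0.06 rad or value of joint tray above 0.006 m)).
It fails at once if the tray is slammed (faster than 0.3 m/s) or the hood is slammed (faster than 3 rad/s) (velocity of joint tray below -0.3 m/s or velocity of joint hood below -3 rad/s).
It fails at once if the upper slice slips more than 5 mm on the lower one (horizontal distance between top_slice and backing_slice above 0.005 m).
It fails at once if the robot touches or lifts the slices (contact force between any of the fingers, the arm and top_slice above 0.2 N or contact force between any of the fingers, the arm and backing_slice above 0.2 N or height (world z) of backing_slice above 0.035 m or height (world z) of top_slice above 0.042 m).
It fails at once if the glue tube, loupe, agate egg or tweezers are moved more than 15 mm or lifted (distance of any of glue_tube, loupe, agate_egg, tweezers from where it was at the start of the episode above 0.015 m).
It also fails if it takes over 61 s, if anything falls off the work surface, if the arm or the gripper's body presses on something with over 40 N, if the wrist force passes 120 N, or if a joint passes its speed limit or range.

## Working session

There is one attempt and no reset: what is moved stays moved. The work goes in short steps, Python scripts to look and compute and a tool call to move; the robot and the scene stay as the last step left them, time stands still between calls to the robot, and variables do not carry over. Pictures are saved under pics/ and viewed, at most 10 in all, crops included, and the job is handed in when it is done.

Besides the shell and the picture viewer there is one more tool, called after ">>>" in YAML: its name, and indented under it one key for each argument. jog_arm: Moves the arm, as the interface text tells. Its arguments: {"type":"object","properties":{"travel":{"type":"array"},"dr":{"type":"array"},"claw":{"type":"array"},"newtons":{"type":"number"}},"required":["travel","dr","claw"]}

```bash
mkdir -p pics; cat > h.py <<'E'
import numpy as np, cv2
from scipy.spatial.transform import Rotation as R
from plant import r
def att(a):
    a=np.array(a,float)
    if a.shape==(3,3): return a
    if a.size==4: return R.from_quat(a).as_matrix()
    return R.from_euler('xyz',a,degrees=True).as_matrix()
def cloud(c):
    z=c['range_z']; v,u=np.mgrid[:384,:512]
    p=np.stack([(u-c['cx'])/c['fx']*z,-(v-c['cy'])/c['fy']*z,-z],-1)
    return p@att(c['attitude']).T+np.array(c['position'])
E
python3 - <<'E'
from h import *
s=r.get_state(); print({k:np.round(v,3).tolist() for k,v in s.items()})
ims=[]
for n in ("side","top"):
    c=r.capture(n); print(n,c['fx'],c['cx'],c['position'],c['attitude'],[k for k in c])
    P=cloud(c); cv2.imwrite(f'pics/{n}0.png',c['pixels'][:,:,::-1])
    np.save(n+'.npy',P)
    for k in ["tray_front","tray_mid","hood_hinge","hood_lip","start_button_top","backing_slice","top_slice","glue_tube","loupe","agate_egg","tweezers","curing_lamp"]:
        for t in r.tip_of(k,n)[:2]:
            u,v=np.round(t['at']).astype(int)
            if 0<=u<512 and 0<=v<384: print(k,round(t['conf'],2),u,v,P[v,u].round(3),c['range_z'][v,u].round(3))
E
```

```text
{'time_s': 0.0, 'joints': [90.992, 20.592, 0.636, -0.021, -70.137, -16.505], 'qd': [-0.109, 0.075, -0.08, 0.02, -0.041, 0.039], 'joint_torque': [0.002, -58.272, 29.305, 6.997, 0.007, -0.0], 'tcp_pos': [0.18, 0.65, 0.226], 'eef_rot': [179.905, -0.008, -15.52], 'contact_force': [0.414, -0.222, -0.552], 'moment': [-0.02, 0.041, 0.025], 'gripper_force': 0.0, 'gripper_width': 0.087}
side 426.4125233307332 256.71714405360166 [0.49998571 0.84970058 0.43212354] [  65.59334695   -0.46406057 -177.03200886] ['pixels', 'range_z', 'fx', 'fy', 'cx', 'cy', 'position', 'attitude']
tray_front 0.6 288 220 [0.473 0.09  0.026] 0.857
tray_mid 0.74 254 218 [0.542 0.087 0.026] 0.863
tray_mid 0.53 253 170 [ 0.552 -0.049  0.077] 0.967
hood_hinge 0.97 185 180 [0.686 0.05  0.09 ] 0.877
hood_hinge 0.33 233 264 [0.569 0.237 0.015] 0.733
hood_lip 0.91 203 101 [ 0.796 -0.817  0.06 ] 1.683
hood_lip 0.46 232 266 [0.571 0.24  0.014] 0.73
start_button_top 0.62 253 167 [ 0.565 -0.265  0.   ] 1.195
start_button_top 0.44 301 196 [ 0.439 -0.076  0.003] 1.017
backing_slice 0.61 249 224 [0.55  0.111 0.025] 0.843
top_slice 0
[... 565 characters left out ...]

tray_mid 0.58 182 155 [0.677 0.203 0.002] 1.191
hood_hinge 0.67 254 148 [0.646 0.032 0.236] 0.955
hood_hinge 0.53 223 241 [0.472 0.099 0.003] 1.17
hood_lip 0.72 244 148 [0.644 0.051 0.244] 0.947
hood_lip 0.58 230 205 [0.555 0.083 0.032] 1.149
start_button_top 0.42 288 212 [ 0.537 -0.049  0.076] 1.104
backing_slice 0.3 232 209 [0.545 0.078 0.034] 1.146
top_slice 0.7 249 287 [0.365 0.035 0.008] 1.154
top_slice 0.65 165 227 [0.502 0.237 0.006] 1.17
glue_tube 0.78 326 207 [ 0.556 -0.142  0.021] 1.16
loupe 0.73 186 153 [ 0.683  0.194 -0.002] 1.195
agate_egg 0.47 172 201 [0.563 0.221 0.016] 1.165
tweezers 0.55 299 259 [ 0.433 -0.082  0.003] 1.166
curing_lamp 0.91 245 184 [0.606 0.049 0.028] 1.157
```

```bash
python3 - <<'E'
import cv2,numpy as np
a=cv2.imread('pics/side0.png')[60:330,120:400];b=cv2.imread('pics/top0.png')[90:320,120:380]
a=cv2.resize(a,None,fx=2,fy=2)
cv2.imwrite('pics/a.png',a);cv2.imwrite('pics/b.png',cv2.resize(b,None,fx=2.5,fy=2.5))
E
```

```text
(no output)
```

View pics/a.png

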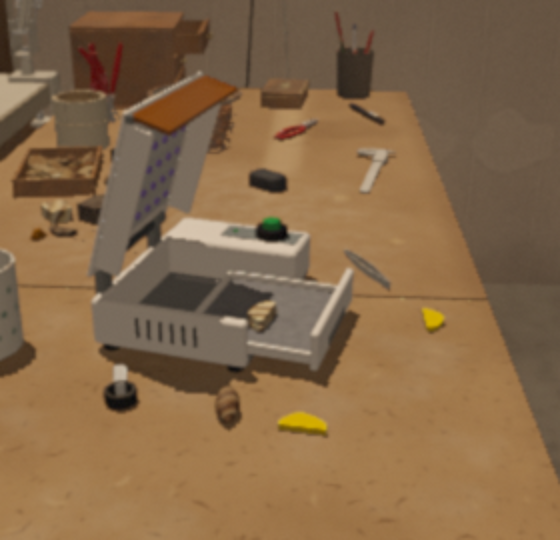

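View pics/b.png

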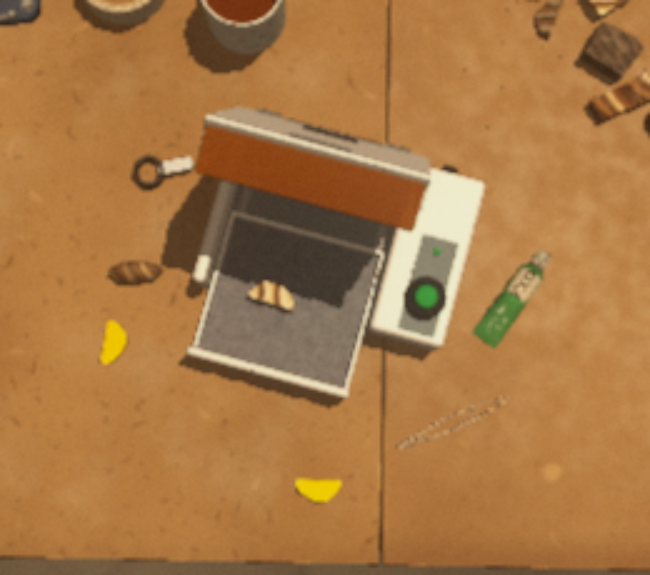

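The side and top views show the lamp yawed with its front turned slightly right. The tray front runs from top-crop (190,352) to (347,393). The green button is at (427,296), and the slices are the banded piece at (272,295). The yellow half-moons at (113,342) and (318,489) are look-alikes. The other objects are clear of the lamp's front. Next I fit the lamp pose.

```bash
python3 - <<'E'
from h import *
P=np.load('top.npy'); I=cv2.imread('pics/top0.png').astype(int)
def at(x,y): 
    u,v=int(120+x/2.5),int(90+y/2.5); return P[v-1:v+2,u-1:u+2].reshape(-1,3)
# console top
v,u=np.mgrid[:384,:512]
m=(P[...,2]>.055)&(P[...,2]<.085)&(u>255)&(u<320)&(v>150)&(v<235)&(P[...,1]<0.02)
# restrict to connected comp around button
n,l=cv2.connectedComponents(m.astype(np.uint8)); k=l[208,291]; q=P[l==k]
rect=cv2.minAreaRect(q[:,:2].astype(np.float32)); print('console',rect,np.median(q[:,2]),cv2.boxPoints(rect).round(3).tolist())
g=(I[...,1]>I[...,2]+50)&(I[...,1]>I[...,0]+40)&(u>283)&(u<300)&(v>200)&(v<218)
print('button',g.sum(),np.median(P[g],0).round(4), P[g].mean(0).round(4))
# tray front top
m=(P[...,2]>.042)&(P[...,2]<.058)&(u>190)&(u<265)&(v>225)&(v<252)
q=P[m]; c=q.mean(0); e=np.linalg.svd(q[:,:2]-c[:2],full_matrices=False)[2][0]; print('panel',len(q),c.round(4),np.degrees(np.arctan2(e[1],e[0])), ((q[:,:2]-c[:2])@e).min(),((q[:,:2]-c[:2])@e).max())
# hood top
m=(P[...,2]>.15)&(u>190)&(u<300)&(v>120)&(v<190)
q=P[m]; print('hood',len(q),q.min(0).round(3),q.max(0).round(3)); zt=np.percentile(q[:,2],97); t=q[q[:,2]>zt-.004]; c=t.mean(0);e=np.linalg.svd(t[:,:2]-c[:2],full_matrices=False)[2][0];print(c.round(4),np.degrees(np.arctan2(e[1],e[0])))
S=np.load('side.npy'); J=cv2.imread('pics/side0.png').astype(int)
v,u=np.mgrid[:384,:512]
g=(J[...,1]>J[...,2]+40)&(J[...,1]>J[...,0]+20)&(u>245)&(u<270)&(v>160)&(v<182)
print('button side',g.sum(),np.median(S[g],0).round(4))
E
```

```text
console ((0.5870712399482727, -0.054915379732847214), (0.06827133893966675, 0.15855009853839874), 75.71179962158203) 0.05738548850288305 [[0.5019999742507935, -0.06800000369548798], [0.6549999713897705, -0.1080000028014183], [0.671999990940094, -0.04100000113248825], [0.5189999938011169, -0.0020000000949949026]]
button 60 [ 0.5463 -0.053   0.0771] [ 0.5463 -0.0532  0.0769]
panel 238 [0.4777 0.0897 0.0494] -104.28071520369191 -0.0762741457522861 0.076361972351968
hood 2573 [ 0.439 -0.046  0.15 ] [0.695 0.14  1.175]
[0.6297 0.0452 0.2823] -120.85862457552544
button side 34 [ 0.5464 -0.0458  0.0763]
```

```bash
cat >> h.py <<'E'
O=np.array([.6147,.0534,0]); L=R.from_euler('z',-14.3,degrees=True)
def plan(targets,base=None):
    """targets: rows (lamp x,y,z,tilt deg: + = fingertips point forward)"""
    s=r.get_state(); p=np.array(s['tcp_pos']);q=R.from_euler('xyz',s['eef_rot'],degrees=True)
    print('t',round(s['time_s'],2),'lamp pos',L.inv().apply(p-O).round(4),'rot',np.round(s['eef_rot'],1),'F',np.round(s['contact_force'],1))
    for t in targets:
        w=O+L.apply(t[:3]); g=L*R.from_euler('xyz',[180,-t[3],0],degrees=True)
        print(t,(q.inv().apply(w-p)/.5).round(4).tolist(),((q.inv()*g).as_rotvec()/(2*np.pi)).round(4).tolist())
E
python3 - <<'E'
from h import *
print(r.capture('wrist')['hand_eye'].round(3).tolist())
plan([(-.19,0,.2,0),(-.19,0,.2,12)])
E
```

```text
[[0.001, 0.968, 0.25, 0.067], [1.0, -0.001, 0.001, -0.002], [0.001, 0.25, -0.968, -0.159], [0.0, 0.0, 0.0, 1.0]]
t 1.35 lamp pos [-0.5681  0.4712  0.2266] rot [-180.    -0.   -15.5] F [-0.3 -0.   0.6]
(-0.19, 0, 0.2, 0) [0.7761, 0.9262, 0.0531] [-0.0, -0.0, -0.0034]
(-0.19, 0, 0.2, 12) [0.7761, 0.9262, 0.0531] [0.0004, 0.0333, -0.0034]
```

>>> jog_arm:
  travel:
    - [0.776,0.926,0.053]
    - [0.776,0.926,0.053]
    - [0.776,0.926,0.053]
    - [0.776,0.926,0.053]
    - [0.776,0.926,0.053]
    - [0.776,0.926,0.053]
    - [0.776,0.926,0.053]
    - [0.776,0.926,0.053]
    - [0.776,0.926,0.053]
    - [0.776,0.926,0.053]
  dr:
    - [0,0,-0.0034]
    - [0,0,-0.0034]
    - [0,0,-0.0034]
    - [0,0,-0.0034]
    - [0,0,-0.0034]
    - [0,0,-0.0034]
    - [0,0,-0.0034]
    - [0,0,-0.0034]
    - [0,0,-0.0034]
    - [0,0,-0.0034]
  claw: [0,0,0,0,0,0,0,0,0,0]
  newtons: 10

```text
time_s: 2.6
tcp_pos: [0.4311, 0.0982, 0.2004]
eef_rot: [-180.0, -0.0, -14.4]
contact_force: [0.1, 0.6, 1.0]
gripper_width: 0.0009
gripper_force: 0.0
```

```bash
python3 - <<'E'
from h import *
plan([(-.185,0,.03,0),(-.185,0,.03,15)])
E
```

```text
t 2.6 lamp pos [-0.189  -0.0019  0.2004] rot [-180.    -0.   -14.4] F [0.1 0.6 1. ]
(-0.185, 0, 0.03, 0) [0.0077, -0.0036, 0.3408] [-0.0001, -0.0001, -0.0001]
(-0.185, 0, 0.03, 15) [0.0077, -0.0036, 0.3408] [-0.0001, 0.0416, -0.0002]
```

>>> jog_arm:
  travel:
    - [0.006,-0.004,0.09]
    - [0.006,-0.004,0.17]
    - [0.006,-0.004,0.24]
    - [0.006,-0.004,0.29]
    - [0.006,-0.004,0.32]
    - [0.006,-0.004,0.34]
    - [0.006,-0.004,0.34]
    - [0.006,-0.004,0.34]
    - [0.006,-0.004,0.34]
    - [0.006,-0.004,0.34]
  dr:
    - [0,0.01,0]
    - [0,0.02,0]
    - [0,0.03,0]
    - [0,0.042,0]
    - [0,0.042,0]
    - [0,0.042,0]
    - [0,0.042,0]
    - [0,0.042,0]
    - [0,0.042,0]
    - [0,0.042,0]
  claw: [0,0,0,0,0,0,0,0,0,0]

```text
time_s: 3.85
tcp_pos: [0.4495, 0.1074, 0.051]
eef_rot: [179.5, -12.8, -14.3]
contact_force: [0.4, -0.2, -0.4]
gripper_width: 0.0005
gripper_force: 0.0
```

```bash
python3 - <<'E'
from h import *
plan([(-.15,0,.03,15),(-.1,0,.03,15),(-.09,0,.03,15)])
c=r.capture('side'); cv2.imwrite('pics/c.png',cv2.resize(c['pixels'][90:260,160:340,::-1],None,fx=3,fy=3))
E
```

```text
t 3.85 lamp pos [-0.1734  0.0116  0.051 ] rot [179.5 -12.8 -14.3] F [ 0.4 -0.2 -0.4]
(-0.15, 0, 0.03, 15) [0.0364, 0.0227, 0.0515] [0.0013, 0.0062, -0.0]
(-0.1, 0, 0.03, 15) [0.1339, 0.0225, 0.0735] [0.0013, 0.0062, -0.0]
(-0.09, 0, 0.03, 15) [0.1534, 0.0225, 0.078] [0.0013, 0.0062, -0.0]
```

View pics/c.png

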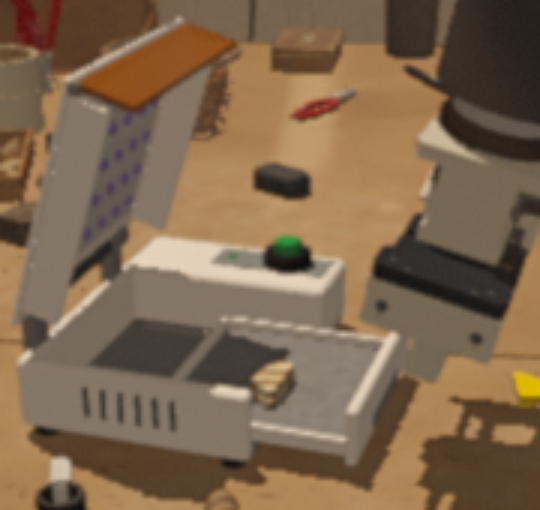

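The picture shows the fingertips (430,375) just in front of the tray panel (375,380), but still near its top. The tilted pose was out of reach, so I will take the tilt out and go lower.

```bash
python3 - <<'E'
from h import *
plan([(-.178,0,.05,2)])
E
```

```text
t 3.9 lamp pos [-0.1734  0.0116  0.051 ] rot [179.5 -12.8 -14.3] F [ 0.8 -0.2  0.1]
(-0.178, 0, 0.05, 2) [-0.0094, 0.0232, 0.0] [0.0013, -0.0299, -0.0001]
```

>>> jog_arm:
  travel:
    - [-0.009,0.023,0]
    - [-0.009,0.023,0]
    - [-0.009,0.023,0]
    - [-0.009,0.023,0]
    - [-0.009,0.023,0]
    - [-0.009,0.023,0]
    - [-0.009,0.023,0]
    - [-0.009,0.023,0]
    - [-0.009,0.023,0]
    - [-0.009,0.023,0]
  dr:
    - [0.001,-0.03,0]
    - [0.001,-0.03,0]
    - [0.001,-0.03,0]
    - [0.001,-0.03,0]
    - [0.001,-0.03,0]
    - [0.001,-0.03,0]
    - [0.001,-0.03,0]
    - [0.001,-0.03,0]
    - [0.001,-0.03,0]
    - [0.001,-0.03,0]
  claw: [0,0,0,0,0,0,0,0,0,0]

```text
time_s: 5.15
tcp_pos: [0.4424, 0.0974, 0.0498]
eef_rot: [179.9, -1.9, -14.4]
contact_force: [0.5, -0.3, 0.1]
gripper_width: 0.0
gripper_force: 0.0
```

```bash
python3 - <<'E'
from h import *
plan([(-.178,0,.03,0),(-.165,0,.028,0),(-.15,0,.028,2),(-.125,0,.028,8),(-.1,0,.028,15)])
E
```

```text
t 5.15 lamp pos [-1.778e-01  1.000e-04  4.980e-02] rot [179.9  -1.9 -14.4] F [ 0.5 -0.3  0.1]
(-0.178, 0, 0.03, 0) [-0.0018, 0.0, 0.0396] [0.0003, -0.0054, -0.0002]
(-0.165, 0, 0.028, 0) [0.0241, 0.0, 0.0444] [0.0003, -0.0054, -0.0002]
(-0.15, 0, 0.028, 2) [0.0541, -0.0, 0.0455] [0.0003, 0.0002, -0.0002]
(-0.125, 0, 0.028, 8) [0.1041, -0.0001, 0.0472] [0.0003, 0.0168, -0.0002]
(-0.1, 0, 0.028, 15) [0.154, -0.0001, 0.0489] [0.0003, 0.0363, -0.0001]
```

>>> jog_arm:
  travel:
    - [-0.002,0,0.03]
    - [0,0,0.044]
    - [0.012,0,0.044]
    - [0.024,0,0.044]
    - [0.036,0,0.045]
    - [0.048,0,0.045]
    - [0.06,0,0.046]
    - [0.072,0,0.046]
    - [0.084,0,0.047]
    - [0.094,0,0.047]
  dr:
    - [0,-0.005,0]
    - [0,-0.005,0]
    - [0,-0.005,0]
    - [0,-0.005,0]
    - [0,-0.003,0]
    - [0,0,0]
    - [0,0.003,0]
    - [0,0.006,0]
    - [0,0.009,0]
    - [0,0.012,0]
  claw: [0,0,0,0,0,0,0,0,0,0]

```text
time_s: 6.4
tcp_pos: [0.4888, 0.0853, 0.0278]
eef_rot: [179.9, -6.3, -14.3]
contact_force: [-1.6, 1.1, -1.9]
gripper_width: 0.0002
gripper_force: 0.8
```

```bash
python3 - <<'E'
from h import *
plan([(-.095,0,.028,15),(-.09,0,.028,15),(-.087,0,.028,15)])
E
```

```text
t 6.4 lamp pos [-0.1299 -0.0002  0.0278] rot [179.9  -6.3 -14.3] F [-1.6  1.1 -1.9]
(-0.095, 0, 0.028, 15) [0.0694, -0.0005, 0.0073] [0.0004, 0.0241, -0.0001]
(-0.09, 0, 0.028, 15) [0.0794, -0.0005, 0.0084] [0.0004, 0.0241, -0.0001]
(-0.087, 0, 0.028, 15) [0.0853, -0.0005, 0.009] [0.0004, 0.0241, -0.0001]
```

>>> jog_arm:
  travel:
    - [0.01,0,0.001]
    - [0.02,0,0.002]
    - [0.03,0,0.003]
    - [0.04,0,0.004]
    - [0.05,0,0.005]
    - [0.059,0,0.006]
    - [0.066,0,0.007]
    - [0.071,0,0.008]
    - [0.074,0,0.008]
    - [0.074,0,0.008]
  dr:
    - [0,0.003,0]
    - [0,0.006,0]
    - [0,0.009,0]
    - [0,0.012,0]
    - [0,0.015,0]
    - [0,0.018,0]
    - [0,0.021,0]
    - [0,0.024,0]
    - [0,0.024,0]
    - [0,0.024,0]
  claw: [0,0,0,0,0,0,0,0,0,0]

```text
time_s: 7.65
tcp_pos: [0.5249, 0.0759, 0.0288]
eef_rot: [179.8, -14.7, -14.4]
contact_force: [-0.1, -0.3, -0.7]
gripper_width: 0.0004
gripper_force: 0.0
```

```bash
python3 - <<'E'
from h import *
plan([(-.09,0,.028,15),(-.085,0,.028,15)])
E
```

```text
t 7.65 lamp pos [-0.0926 -0.0004  0.0288] rot [179.8 -14.7 -14.4] F [-0.1 -0.3 -0.7]
(-0.09, 0, 0.028, 15) [0.0046, -0.0008, 0.0029] [0.0005, 0.0008, -0.0001]
(-0.085, 0, 0.028, 15) [0.0143, -0.0008, 0.0054] [0.0005, 0.0008, -0.0001]
```

>>> jog_arm:
  travel:
    - [0.002,0,0.001]
    - [0.003,0,0.001]
    - [0.004,0,0.001]
    - [0.005,0,0.001]
    - [0.006,0,0.002]
    - [0.007,0,0.002]
    - [0.008,0,0.002]
    - [0.008,0,0.002]
    - [0.008,0,0.002]
    - [0.008,0,0.002]
  dr:
    - [0,0,0]
    - [0,0,0]
    - [0,0,0]
    - [0,0,0]
    - [0,0,0]
    - [0,0,0]
    - [0,0,0]
    - [0,0,0]
    - [0,0,0]
    - [0,0,0]
  claw: [0,0,0,0,0,0,0,0,0,0]

```text
time_s: 8.9
tcp_pos: [0.5289, 0.0755, 0.029]
eef_rot: [179.9, -14.7, -14.3]
contact_force: [-6.7, 2.8, 2.7]
gripper_width: 0.0002
gripper_force: 3.6
```

```bash
python3 - <<'E'
from h import *
plan([(-.085,0,.028,15)])
E
```

```text
t 8.9 lamp pos [-0.0887  0.0002  0.029 ] rot [179.9 -14.7 -14.3] F [-6.7  2.8  2.7]
(-0.085, 0, 0.028, 15) [0.0066, 0.0005, 0.0038] [0.0004, 0.0007, 0.0]
```

>>> jog_arm:
  travel:
    - [0.001,0,0]
    - [0.002,0,0]
    - [0.003,0,0]
    - [0.003,0,0]
    - [0.003,0,0]
    - [0.003,0,0]
    - [0.003,0,0]
    - [0.003,0,0]
    - [0.003,0,0]
    - [0.003,0,0]
  dr:
    - [0,0,0]
    - [0,0,0]
    - [0,0,0]
    - [0,0,0]
    - [0,0,0]
    - [0,0,0]
    - [0,0,0]
    - [0,0,0]
    - [0,0,0]
    - [0,0,0]
  claw: [0,0,0,0,0,0,0,0,0,0]

```text
time_s: 10.15
tcp_pos: [0.529, 0.0754, 0.029]
eef_rot: [179.9, -14.7, -14.2]
contact_force: [-16.7, 7.0, 7.2]
gripper_width: 0.0008
gripper_force: 9.2
```

```bash
python3 - <<'E'
from h import *
plan([(-.15,0,.03,4),(-.15,0,.1,0),(-.15,0,.33,0)])
E
```

```text
t 10.15 lamp pos [-0.0885  0.0002  0.029 ] rot [179.9 -14.7 -14.2] F [-16.7   7.    7.2]
(-0.15, 0, 0.03, 4) [-0.1186, 0.0003, -0.0332] [0.0003, -0.0297, 0.0002]
(-0.15, 0, 0.1, 0) [-0.0831, 0.0006, -0.1686] [0.0004, -0.0408, 0.0002]
(-0.15, 0, 0.33, 0) [0.0334, 0.0017, -0.6136] [0.0004, -0.0408, 0.0002]
```

Tray is hard against its stop. I back off and rise.

>>> jog_arm:
  travel:
    - [-0.03,0,-0.01]
    - [-0.075,0,-0.02]
    - [-0.119,0,-0.033]
    - [-0.083,0,-0.15]
    - [-0.05,0,-0.28]
    - [-0.02,0,-0.4]
    - [0.01,0,-0.52]
    - [0.033,0,-0.613]
    - [0.033,0,-0.613]
    - [0.033,0,-0.613]
  dr:
    - [0,0,0]
    - [0,-0.015,0]
    - [0,-0.03,0]
    - [0,-0.04,0]
    - [0,-0.041,0]
    - [0,-0.041,0]
    - [0,-0.041,0]
    - [0,-0.041,0]
    - [0,-0.041,0]
    - [0,-0.041,0]
  claw: [0,0,0,0,0,0,0,0,0,0]

```text
time_s: 11.4
tcp_pos: [0.4701, 0.0916, 0.3302]
eef_rot: [179.9, 0.0, -14.4]
contact_force: [-1.4, 0.5, -1.2]
gripper_width: 0.0006
gripper_force: 0.0
```

```bash
python3 - <<'E'
from h import *
c=r.capture('side'); cv2.imwrite('pics/d.png',cv2.resize(c['pixels'][40:260,140:360,::-1],None,fx=2.5,fy=2.5))
P=cloud(c); Q=L.inv().apply((P-O).reshape(-1,3)).reshape(P.shape)
# hood left side wall: points y~.09, z>.1
m=(abs(Q[...,1]-.09)<.012)&(Q[...,2]>.1)&(Q[...,2]<.27)&(abs(Q[...,0])<.14)
q=Q[m]; print(len(q),q.min(0).round(3),q.max(0).round(3))
for z in np.arange(.11,.27,.02):
    k=q[abs(q[:,2]-z)<.01]
    if len(k): print(z.round(2),k[:,0].min().round(3),k[:,0].max().round(3))
m=(abs(Q[...,1])<.06)&(Q[...,2]>.035)&(Q[...,2]<.06)&(Q[...,0]<-.06)&(Q[...,0]>-.16)
print('panel',m.sum(),np.median(Q[m],0).round(3),Q[m].min(0).round(3))
plan([(-.05,0,.335,0),(.1,0,.335,0),(.1,0,.2,0)])
E
```

```text
1329 [-0.013  0.078  0.1  ] [0.074 0.094 0.246]
0.11 0.037 0.074
0.13 0.03 0.069
0.15 0.025 0.062
0.17 0.018 0.058
0.19 0.013 0.049
0.21 0.006 0.044
0.23 -0.013 0.038
0.25 0.009 0.032
panel 196 [-0.079  0.005  0.048] [-0.08  -0.06   0.035]
t 11.45 lamp pos [-0.1497  0.001   0.3293] rot [ 1.799e+02  1.000e-01 -1.440e+01] F [ 0.3 -0.2  0.1]
(-0.05, 0, 0.335, 0) [0.1993, 0.0017, -0.0117] [0.0004, 0.0002, -0.0002]
(0.1, 0, 0.335, 0) [0.4993, 0.0014, -0.0122] [0.0004, 0.0002, -0.0002]
(0.1, 0, 0.2, 0) [0.4997, 0.0007, 0.2578] [0.0004, 0.0002, -0.0002]
```

View pics/d.png

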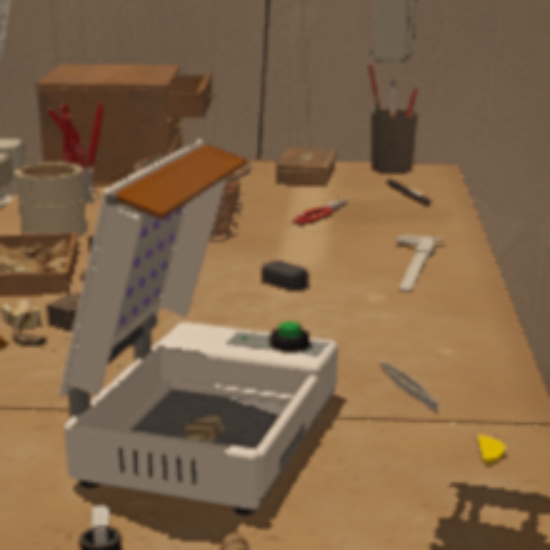

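The picture shows the tray flush in the lamp, the slices in place at (203,428), and the hood still up at about 1.27 rad. Now I go over and behind the hood.

>>> jog_arm:
  travel:
    - [0.1,0.002,-0.012]
    - [0.2,0.002,-0.012]
    - [0.3,0.002,-0.012]
    - [0.4,0.002,-0.012]
    - [0.5,0.001,-0.012]
    - [0.5,0.001,0.08]
    - [0.5,0.001,0.17]
    - [0.5,0.001,0.25]
    - [0.5,0.001,0.25]
    - [0.5,0.001,0.25]
  dr:
    - [0,0,0]
    - [0,0,0]
    - [0,0,0]
    - [0,0,0]
    - [0,0,0]
    - [0,0,0]
    - [0,0,0]
    - [0,0,0]
    - [0,0,0]
    - [0,0,0]
  claw: [0,0,0,0,0,0,0,0,0,0]

```text
time_s: 12.7
tcp_pos: [0.7134, 0.0284, 0.2062]
eef_rot: [179.8, -0.0, -14.3]
contact_force: [-0.4, -0.5, 0.2]
gripper_width: 0.0008
gripper_force: 0.0
```

```bash
python3 - <<'E'
from h import *
s=.14
th=[1.28,1.2,1.1,1.0,.9,.8,.7,.6,.5,.4,.3,.2,.1,0.03]
plan([(round(.075-s*np.cos(t)+.005*np.sin(t)+.0095,4),0,round(.085+s*np.sin(t)+.005*np.cos(t),4),0) for t in th])
E
```

```text
t 12.7 lamp pos [1.018e-01 1.000e-04 2.062e-01] rot [179.8  -0.  -14.3] F [-0.4 -0.5  0.2]
(np.float64(0.0491), 0, np.float64(0.2206), 0) [-0.1054, 0.0004, -0.0289] [0.0004, -0.0001, -0.0001]
(np.float64(0.0384), 0, np.float64(0.2173), 0) [-0.1268, 0.0004, -0.0224] [0.0004, -0.0001, -0.0001]
(np.float64(0.0255), 0, np.float64(0.212), 0) [-0.1526, 0.0004, -0.0118] [0.0004, -0.0001, -0.0001]
(np.float64(0.0131), 0, np.float64(0.2055), 0) [-0.1774, 0.0004, 0.0012] [0.0004, -0.0001, -0.0001]
(np.float64(0.0014), 0, np.float64(0.1978), 0) [-0.2008, 0.0004, 0.0166] [0.0004, -0.0001, -0.0001]
(np.float64(-0.0095), 0, np.float64(0.1889), 0) [-0.2226, 0.0003, 0.0344] [0.0004, -0.0001, -0.0001]
(np.float64(-0.0194), 0, np.float64(0.179), 0) [-0.2424, 0.0003, 0.0541] [0.0004, -0.0001, -0.0001]
(np.float64(-0.0282), 0, np.float64(0.1682), 0) [-0.26, 0.0003, 0.0757] [0.0004, -0.0001, -0.0001]
(np.float64(-0.036), 0, np.float64(0.1565), 0) [-0.2757, 0.0002, 0.0991] [0.0004, -0.0001, -0.0001]
(np.float64(-0.0425), 0, np.float64(0.1441), 0) [-0.2887, 0.0001, 0.1239] [0.0004, -0.0001, -0.0001]
(np.float64(-0.0478), 0, np.float64(0.1311), 0) [-0.2993, 0.0001, 0.1499] [0.0004, -0.0001, -0.0001]
(np.float64(-0.0517), 0, np.float64(0.1177), 0) [-0.3071, 0.0, 0.1767] [0.0004, -0.0001, -0.0001]
(np.float64(-0.0543), 0, np.float64(0.104), 0) [-0.3123, -0.0001, 0.2041] [0.0004, -0.0001, -0.0001]
(np.float64(-0.0553), 0, np.float64(0.0942), 0) [-0.3144, -0.0001, 0.2237] [0.0004, -0.0001, -0.0001]
```

>>> jog_arm:
  travel:
    - [-0.04,0,-0.029]
    - [-0.08,0,-0.029]
    - [-0.1,0,-0.029]
    - [-0.115,0,-0.026]
    - [-0.127,0,-0.022]
    - [-0.14,0,-0.017]
    - [-0.153,0,-0.012]
    - [-0.165,0,-0.006]
    - [-0.177,0,0.001]
    - [-0.189,0,0.008]
  dr:
    - [0,0,0]
    - [0,0,0]
    - [0,0,0]
    - [0,0,0]
    - [0,0,0]
    - [0,0,0]
    - [0,0,0]
    - [0,0,0]
    - [0,0,0]
    - [0,0,0]
  claw: [0,0,0,0,0,0,0,0,0,0]

```text
time_s: 13.95
tcp_pos: [0.6209, 0.052, 0.2008]
eef_rot: [179.9, 0.0, -14.4]
contact_force: [2.6, 0.6, -0.1]
gripper_width: 0.0004
gripper_force: 1.2
```

```bash
python3 - <<'E'
from h import *
s=.14
th=[.9,.8,.7,.6,.5,.4,.3,.2,.1,0.03]
plan([(round(.075-s*np.cos(t)+.005*np.sin(t)+.0095,4),0,round(.085+s*np.sin(t)+.005*np.cos(t),4),0) for t in th])
E
```

```text
t 13.95 lamp pos [6.300e-03 2.000e-04 2.008e-01] rot [179.9   0.  -14.4] F [ 2.6  0.6 -0.1]
(np.float64(0.0014), 0, np.float64(0.1978), 0) [-0.0099, 0.0004, 0.0059] [0.0004, 0.0, -0.0002]
(np.float64(-0.0095), 0, np.float64(0.1889), 0) [-0.0317, 0.0004, 0.0237] [0.0004, 0.0, -0.0002]
(np.float64(-0.0194), 0, np.float64(0.179), 0) [-0.0515, 0.0003, 0.0435] [0.0004, 0.0, -0.0002]
(np.float64(-0.0282), 0, np.float64(0.1682), 0) [-0.0691, 0.0003, 0.0651] [0.0004, 0.0, -0.0002]
(np.float64(-0.036), 0, np.float64(0.1565), 0) [-0.0847, 0.0003, 0.0885] [0.0004, 0.0, -0.0002]
(np.float64(-0.0425), 0, np.float64(0.1441), 0) [-0.0977, 0.0002, 0.1133] [0.0004, 0.0, -0.0002]
(np.float64(-0.0478), 0, np.float64(0.1311), 0) [-0.1083, 0.0002, 0.1393] [0.0004, 0.0, -0.0002]
(np.float64(-0.0517), 0, np.float64(0.1177), 0) [-0.1161, 0.0001, 0.1661] [0.0004, 0.0, -0.0002]
(np.float64(-0.0543), 0, np.float64(0.104), 0) [-0.1213, 0.0001, 0.1935] [0.0004, 0.0, -0.0002]
(np.float64(-0.0553), 0, np.float64(0.0942), 0) [-0.1233, 0.0, 0.2131] [0.0004, 0.0, -0.0002]
```

Good contact, about 2.6 N. I continue along the arc.

>>> jog_arm:
  travel:
    - [-0.01,0,0.006]
    - [-0.032,0,0.024]
    - [-0.051,0,0.043]
    - [-0.069,0,0.065]
    - [-0.085,0,0.088]
    - [-0.098,0,0.113]
    - [-0.108,0,0.139]
    - [-0.116,0,0.164]
    - [-0.121,0,0.184]
    - [-0.122,0,0.194]
  dr:
    - [0,0,0]
    - [0,0,0]
    - [0,0,0]
    - [0,0,0]
    - [0,0,0]
    - [0,0,0]
    - [0,0,0]
    - [0,0,0]
    - [0,0,0]
    - [0,0,0]
  claw: [0,0,0,0,0,0,0,0,0,0]

```text
time_s: 15.2
tcp_pos: [0.5617, 0.0667, 0.1034]
eef_rot: [179.8, 0.0, -14.4]
contact_force: [-1.4, 1.8, 2.6]
gripper_width: 0.0004
gripper_force: 0.9
```

```bash
python3 - <<'E'
from h import *
plan([(-.055,0,.09,0),(-.055,0,.087,0)])
E
```

```text
t 15.2 lamp pos [-0.0547 -0.0002  0.1034] rot [179.8   0.  -14.4] F [-1.4  1.8  2.6]
(-0.055, 0, 0.09, 0) [-0.0007, -0.0005, 0.0267] [0.0005, 0.0001, -0.0002]
(-0.055, 0, 0.087, 0) [-0.0007, -0.0005, 0.0327] [0.0005, 0.0001, -0.0002]
```

>>> jog_arm:
  travel:
    - [0,0,0.006]
    - [0,0,0.012]
    - [0,0,0.017]
    - [0,0,0.02]
    - [0,0,0.022]
    - [0,0,0.024]
    - [0,0,0.026]
    - [0,0,0.027]
    - [0,0,0.028]
    - [0,0,0.028]
  dr:
    - [0,0,0]
    - [0,0,0]
    - [0,0,0]
    - [0,0,0]
    - [0,0,0]
    - [0,0,0]
    - [0,0,0]
    - [0,0,0]
    - [0,0,0]
    - [0,0,0]
  claw: [0,0,0,0,0,0,0,0,0,0]

```text
time_s: 16.45
tcp_pos: [0.5622, 0.0667, 0.0903]
eef_rot: [179.9, -0.0, -14.4]
contact_force: [-2.0, -0.3, 3.0]
gripper_width: 0.0006
gripper_force: 1.3
```

>>> jog_arm:
  travel:
    - [0,0,0.001]
    - [0,0,0.002]
    - [0,0,0.002]
    - [0,0,0.002]
    - [0,0,0.002]
    - [0,0,0.002]
    - [0,0,0.002]
    - [0,0,0.002]
    - [0,0,0.002]
    - [0,0,0.002]
  dr:
    - [0,0,0]
    - [0,0,0]
    - [0,0,0]
    - [0,0,0]
    - [0,0,0]
    - [0,0,0]
    - [0,0,0]
    - [0,0,0]
    - [0,0,0]
    - [0,0,0]
  claw: [0,0,0,0,0,0,0,0,0,0]

```text
time_s: 17.7
tcp_pos: [0.5622, 0.0667, 0.0902]
eef_rot: [179.9, -0.0, -14.4]
contact_force: [-4.0, -0.9, 8.7]
gripper_width: 0.0004
gripper_force: 5.2
```

>>> jog_arm:
  travel:
    - [0,0,0.001]
    - [0,0,0.002]
    - [0,0,0.002]
    - [0,0,0.002]
    - [0,0,0.0]
    - [0,0,-0.02]
    - [0,0,-0.06]
    - [0,0,-0.12]
    - [0,0,-0.12]
    - [0,0,-0.12]
  dr:
    - [0,0,0]
    - [0,0,0]
    - [0,0,0]
    - [0,0,0]
    - [0,0,0]
    - [0,0,0]
    - [0,0,0]
    - [0,0,0]
    - [0,0,0]
    - [0,0,0]
  claw: [0,0,0,0,0,0,0,0,0,0]

```text
time_s: 18.95
tcp_pos: [0.5621, 0.0669, 0.1492]
eef_rot: [179.9, -0.0, -14.4]
contact_force: [0.4, -0.4, -0.0]
gripper_width: 0.0004
gripper_force: 0.0
```

```bash
python3 - <<'E'
from h import *
s=r.get_state();T=np.eye(4);T[:3,:3]=R.from_euler('xyz',s['eef_rot'],degrees=True).as_matrix();T[:3,3]=s['tcp_pos']
for n in ('side','wrist'):
    c=r.capture(n)
    for t in r.tip_of('start_button_top',n)[:2]:
        u,v=np.round(t['at']).astype(int);print(n,t['conf'],u,v)
    I=c['pixels'].astype(int)
    if n=='side':
        P=cloud(c); Q=L.inv().apply((P-O).reshape(-1,3)).reshape(P.shape)
        g=(I[...,1]>I[...,0]+40)&(I[...,1]>I[...,2]+20)&(Q[...,2]>.06)&(Q[...,2]<.09)&(abs(Q[...,1]+.12)<.03)
        print('btn',g.sum(),np.median(Q[g],0).round(4),Q[g].max(0).round(3))
        m=(abs(Q[...,1])<.08)&(abs(Q[...,0]+.01)<.06)&(Q[...,2]>.07)&(Q[...,2]<.12)
        q=Q[m];A=np.c_[q[:,0],np.ones(len(q))];print('roof',len(q),np.linalg.lstsq(A,q[:,2],rcond=None)[0].round(4))
    else:
        v,u=np.mgrid[:384,:512];x=(u-c['cx'])/c['fx'];y=(v-c['cy'])/c['fy'];rr=np.hypot(x,y)+1e-9
        z=c['range_z'];k=np.tan(np.minimum(rr,1.5))/rr
        p=np.stack([x*k*z,-y*k*z,-z,np.ones_like(z)],-1)@(T@c['hand_eye']).T
        Q=L.inv().apply((p[...,:3]-O).reshape(-1,3)).reshape(384,512,3)
        g=(I[...,1]>I[...,0]+40)&(I[...,1]>I[...,2]+20)&(abs(Q[...,1]+.12)<.04)&(abs(Q[...,0]+.04)<.04)
        print('wrist btn',g.sum(),np.median(Q[g],0).round(4))
    cv2.imwrite(f'pics/e_{n}.png',c['pixels'][:,:,::-1])
a=cv2.imread('pics/e_side.png');b=cv2.imread('pics/e_wrist.png');cv2.imwrite('pics/e.png',np.hstack([cv2.resize(a[110:290,150:350],(400,360)),cv2.resize(b,(400,300))[:, :] if 0 else cv2.resize(b,(400,360))]))
plan([(-.04,-.12,.14,0),(-.04,-.12,.09,0),(-.04,-.12,.077,0),(-.04,-.12,.0715,0)])
E
```

```text
return _methods._mean(a, axis=axis, dtype=dtype,
  ret = um.true_divide(
Traceback (most recent call last):
ValueError: zero-size array to reduction operation maximum which has no identity
```

```bash
python3 - <<'E'
from h import *
s=r.get_state();T=np.eye(4);T[:3,:3]=R.from_euler('xyz',s['eef_rot'],degrees=True).as_matrix();T[:3,3]=s['tcp_pos']
c=r.capture('wrist');b=c['pixels'][:,:,::-1]
v,u=np.mgrid[:384,:512];x=(u-c['cx'])/c['fx'];y=(v-c['cy'])/c['fy'];rr=np.hypot(x,y)+1e-9
z=c['range_z'];k=np.tan(np.minimum(rr,1.5))/rr
p=np.stack([x*k*z,-y*k*z,-z,np.ones_like(z)],-1)@(T@c['hand_eye']).T
Q=L.inv().apply((p[...,:3]-O).reshape(-1,3)).reshape(384,512,3);I=c['pixels'].astype(int)
g=(I[...,1]>I[...,0]+40)&(I[...,1]>I[...,2]+20)&(abs(Q[...,1]+.12)<.04)&(abs(Q[...,0]+.04)<.04)
if g.any(): print('wrist btn',g.sum(),np.median(Q[g],0).round(4))
c=r.capture('side');P=cloud(c); Q=L.inv().apply((P-O).reshape(-1,3)).reshape(P.shape)
m=(abs(Q[...,1])<.08)&(abs(Q[...,0]+.01)<.06)&(Q[...,2]>.07)&(Q[...,2]<.12)
q=Q[m];A=np.c_[q[:,0],np.ones(len(q))];print('roof',len(q),np.linalg.lstsq(A,q[:,2],rcond=None)[0].round(4))
a=c['pixels'][:,:,::-1]
cv2.imwrite('pics/e.png',np.hstack([cv2.resize(a[110:290,150:350],(400,360)),cv2.resize(b,(400,360))]))
plan([(-.04,-.12,.14,0),(-.04,-.12,.09,0),(-.04,-.12,.077,0),(-.04,-.12,.0715,0)])
E
```

```text
wrist btn 378 [-0.0393 -0.1171  0.0776]
roof 1843 [0.0001 0.0901]
t 19.15 lamp pos [-0.0545 -0.0002  0.1485] rot [179.8   0.  -14.4] F [ 0.4  0.2 -0.6]
(-0.04, -0.12, 0.14, 0) [0.0293, 0.2396, 0.0177] [0.0005, 0.0001, -0.0002]
(-0.04, -0.12, 0.09, 0) [0.0294, 0.2393, 0.1177] [0.0005, 0.0001, -0.0002]
(-0.04, -0.12, 0.077, 0) [0.0294, 0.2392, 0.1437] [0.0005, 0.0001, -0.0002]
(-0.04, -0.12, 0.0715, 0) [0.0294, 0.2391, 0.1547] [0.0005, 0.0001, -0.0002]
```

View pics/e.png

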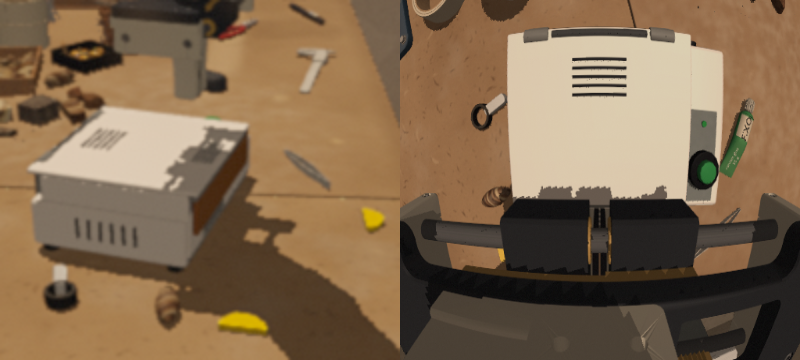

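Both views show the hood shut flat (roof slope 0, 90 mm high), and the button is at wrist-view (703,170). Next is the button.

>>> jog_arm:
  travel:
    - [0.015,0.1,0.015]
    - [0.029,0.18,0.018]
    - [0.029,0.24,0.018]
    - [0.029,0.24,0.05]
    - [0.029,0.24,0.09]
    - [0.029,0.24,0.118]
    - [0.029,0.24,0.13]
    - [0.029,0.24,0.136]
    - [0.029,0.24,0.136]
    - [0.029,0.24,0.136]
  dr:
    - [0,0,0]
    - [0,0,0]
    - [0,0,0]
    - [0,0,0]
    - [0,0,0]
    - [0,0,0]
    - [0,0,0]
    - [0,0,0]
    - [0,0,0]
    - [0,0,0]
  claw: [0,0,0,0,0,0,0,0,0,0]

```text
time_s: 20.4
tcp_pos: [0.5468, -0.053, 0.0821]
eef_rot: [179.9, -0.1, -14.4]
contact_force: [0.1, 0.8, -0.1]
gripper_width: 0.0005
gripper_force: 0.0
```

```bash
python3 - <<'E'
from h import *
plan([(-.04,-.12,.077,0),(-.04,-.12,.071,0)])
E
```

```text
t 20.4 lamp pos [-0.0395 -0.1199  0.0821] rot [ 1.799e+02 -1.000e-01 -1.440e+01] F [ 0.1  0.8 -0.1]
(-0.04, -0.12, 0.077, 0) [-0.001, 0.0002, 0.0101] [0.0003, -0.0002, -0.0002]
(-0.04, -0.12, 0.071, 0) [-0.001, 0.0002, 0.0221] [0.0003, -0.0002, -0.0002]
```

>>> jog_arm:
  travel:
    - [0,0,0.006]
    - [0,0,0.01]
    - [0,0,0.013]
    - [0,0,0.016]
    - [0,0,0.018]
    - [0,0,0.02]
    - [0,0,0.021]
    - [0,0,0.022]
    - [0,0,0.022]
    - [0,0,0.022]
  dr:
    - [0,0,0]
    - [0,0,0]
    - [0,0,0]
    - [0,0,0]
    - [0,0,0]
    - [0,0,0]
    - [0,0,0]
    - [0,0,0]
    - [0,0,0]
    - [0,0,0]
  claw: [0,0,0,0,0,0,0,0,0,0]

```text
time_s: 21.65
tcp_pos: [0.5466, -0.0532, 0.0721]
eef_rot: [179.9, -0.1, -14.3]
contact_force: [-6.1, 2.7, 16.2]
gripper_width: 0.0003
gripper_force: 8.4
```

The button bottomed at 72 mm with 16 N. I let go and retreat.

>>> jog_arm:
  travel:
    - [0,0,-0.005]
    - [0,0,-0.03]
    - [0,0,-0.08]
    - [0,0,-0.16]
    - [0,0,-0.24]
    - [0,0,-0.3]
    - [0,0,-0.3]
    - [0,0,-0.3]
    - [0,0,-0.3]
    - [0,0,-0.3]
  dr:
    - [0,0,0]
    - [0,0,0]
    - [0,0,0]
    - [0,0,0]
    - [0,0,0]
    - [0,0,0]
    - [0,0,0]
    - [0,0,0]
    - [0,0,0]
    - [0,0,0]
  claw: [0,0,0,0,0,0,0,0,0,0]

```text
time_s: 22.9
tcp_pos: [0.5461, -0.0529, 0.2197]
eef_rot: [179.8, 0.1, -14.4]
contact_force: [-1.0, -0.1, -0.5]
gripper_width: 0.0001
gripper_force: 0.0
```

```bash
python3 - <<'E'
from h import *
c=r.capture('side');P=cloud(c); Q=L.inv().apply((P-O).reshape(-1,3)).reshape(P.shape)
m=(abs(Q[...,1])<.08)&(abs(Q[...,0]+.01)<.06)&(Q[...,2]>.07)&(Q[...,2]<.12)
q=Q[m];A=np.c_[q[:,0],np.ones(len(q))];a=np.linalg.lstsq(A,q[:,2],rcond=None)[0];print('roof',a.round(4))
plan([])
if abs(a[0])<.01 and abs(a[1]-.09)<.003: print(r.close_job())
E
```

```text
roof [-0.0007  0.0901]
t 22.95 lamp pos [-0.0401 -0.1199  0.2198] rot [ 1.798e+02  1.000e-01 -1.440e+01] F [-0.1  1.  -1.1]
the job is handed in; nothing more can be done
None
```

I pushed the tray fully home, shut the hood flat, pressed the start button right down and let go, then handed the job in at about 23 s; the hand-in returned no verdict.

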